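# Thread the damper shaft through the frame's two bushings and hold it for bolting

### The job

Take the shaft that has the brass collar out of the blue rack, leaving the plain one, and bring its rounded end in under the flange of the clamped damper frame on the side nearer the rack. Thread it through the near bushing, across the opening and out through the far bushing, until its collar is home against the near bushing. Finish still gripping the shaft there, so that the blade can be bolted to it, and leave the blade, the plain shaft, the round duct collar and the wrench where they lie.

Things in the scene. Friction and masses are not known exactly. Their poses are not given: they have to be found in the camera images.
- frame: Galvanised square damper frame, open side up, fixed. Origin: on the bench under the middle of its opening; z up; the bushings' axis runs along its y, 70 mm above the bench, near bushing on its +y side (nearer the rack). Opening 150 mm square, walls 2.5 mm, standing from 20 to 120 mm above the bench on two wooden battens. Toggle clamps on its +x and -x sides reach 185 mm out, 85 mm high.
- near_flange (a point): Middle of the outer edge of the frame's top flange above the near bushing, 120 mm above the bench. Flanges 25 mm wide, 2.5 mm thick, are turned out all round the frame at its top and bottom (205 mm square overall), so the near bushing lies under this overhang: 47 mm free above and below its axis, its face 21 mm in from this edge. Axes as the frame's.
- near_bushing (a point): Centre of the near bushing's outer face (white nylon, flange 32 mm across, 4 mm proud of the wall), on the common axis. Axes as the frame's: the shaft goes in towards -y. Bore 16 mm, widened to 21 mm at this face by a 4 mm deep funnel; the bushing is 18 mm long.
- far_bushing (a point): Centre of the far bushing's outer face, on the same axis, 163 mm from near_bushing towards the frame's -y. Bore 16 mm, 18 mm long; on the inner side of the wall it opens in a funnel 28 mm wide and 8 mm deep, which the shaft enters.
- shaft: The shaft to fit: bright steel tube, 13 mm diameter, 310 mm long, about 0.18 kg, with a fixed brass collar 28 mm across and 12 mm wide. Origin: on its axis at mid-length. Its x runs along it to the rounded end (tip at +155 mm); square end at -155 mm; collar from -50 to -38 mm. y, z turn as it rolls. It starts level in the rack, axis 36.5 mm above the bench, tip away from the robot.
- shaft_tip (a point): The very tip of the rounded end (radius 6.5 mm) of the shaft, on its axis, 193 mm ahead of the collar's front face. Axes as the shaft's.
- shaft_collar (a point): Centre of the collar's front face (the one that meets the near bushing), on the shaft's axis, 38 mm behind mid-length.
- shaft_grip (a point): A good place to grip across the shaft: on its axis, 65 mm behind the collar's front face and 52 mm before the square end; still 44 mm clear of the frame's flange when the collar is home. In the rack, free for 26 mm and more on either side along the shaft.
- rack: Blue sheet-metal shaft rack, fixed to the bench. Origin: on the bench; base 150 mm wide, x = -161 to +114 mm; the shafts lie along its x. Two combs across it, 4 mm thick, at x = -142 and +95 mm, tops at 46 mm, each with notches 18 mm wide at y = -40 and +40 mm, bottoms at 30 mm. Either shaft may lie in either pair of notches.
- plain_shaft: Leave alone: a shaft of the same size without a collar, in the rack's other notches, 80 mm beside the first.
- blade: Leave alone: flat galvanised damper blade, 134 x 130 mm, bolts up to 14 mm high, lying on the bench inside the frame. Origin: centre of its underside.
- duct_collar: Leave alone: loose galvanised round duct collar, 100 mm across, 70 mm high, standing on the bench beyond the work. Origin: centre of its underside.
- wrench: Leave alone: loose steel wrench, 170 mm long, under 15 mm high, lying on the bench beyond the work.

How it is judged:
On the way, in this order (a step that is already met when the one before it is completed fails the run):
1. the gripped shaft is through the near bushing and not yet through the far one (y of shaft_tip in the frame of near_bushing below -0.025 m and y of shaft_tip in the frame of far_bushing above 0.005 m and x of shaft_tip in the frame of near_bushing between -0.015 and 0.015 m and z of shaft_tip in the frame of near_bushing between -0.015 and 0.015 m and angle between the x axis of shaft and the y axis of frame, either way round below 0.15 rad and contact force between the fingers and shaft above 1 N), for 0.1 s.
2. the shaft's tip is out of the far bushing (y of shaft_tip in the frame of far_bushing below -0.003 m and x of shaft_tip in the frame of far_bushing between -0.005 and 0.005 m and z of shaft_tip in the frame of far_bushing between -0.005 and 0.005 m), for 0.1 s.
At the end, for the whole second after the job is handed in: Collar face within 4 mm of the near bushing, tip 22 mm or more out of the far one, axis true within 5 mm and 0.04 rad; at rest, clear of the rack, gripped (over 4 N, shaft between the fingers); blade and plain shaft moved under 15 mm, duct collar and wrench under 20 mm (y of shaft_collar in the frame of near_bushing below 0.004 m and y of shaft_tip in the frame of far_bushing below -0.022 m and x of shaft_tip in the frame of far_bushing between -0.005 and 0.005 m and z of shaft_tip in the frame of far_bushing between -0.005 and 0.005 m and distance between shaft_collar and near_bushing below 0.006 m and angle between the x axis of shaft and the y axis of frame, either way round below 0.04 rad and contact force between the fingers and shaft above 4 N and distance between the grasp point and shaft below 0.16 m and contact force between shaft and rack below 0.1 N and linear speed of shaft below 0.01 m/s and distance of each of blade, plain_shaft from where it was at the start of the episode below 0.015 m and distance of each of duct_collar, wrench from where it was at the start of the episode below 0.02 m and y of the grasp point in the frame of shaft between -0.025 and 0.025 m and z of the grasp point in the frame of shaft between -0.025 and 0.025 m); the arm keeps its last pose, push and grip.
It fails at once if the plain shaft or the blade was disturbed (more than 15 mm) (distance of any of plain_shaft, blade from where it was at the start of the episode above 0.015 m).
It fails at once if the duct collar or the wrench was disturbed (more than 20 mm) (distance of any of duct_collar, wrench from where it was at the start of the episode above 0.02 m).
It also fails if it takes over 58 s, if anything falls off the work surface, if the arm or the gripper's body presses on something with over 40 N, if the wrist force passes 120 N, or if a joint passes its speed limit or range.

### The arm

A 6-joint arm with a two-finger parallel gripper is mounted at the origin on the work surface. World frame = base frame: x ahead of the robot, y to its left, z up, the work surface at z = 0. Lengths are in m, angles in rad, forces in N, time in s.
With the tool pointing down it reaches from about 0.3 to 0.775 m from the base axis. Payload 14.6 kg.
Tool frame: the origin (TCP) lies at the very end of the fingers, on their centre line; the grasp point (between the pads) lies 19 mm behind it; z points along the fingers, y is the line along which they close (so a half turn about z gives the same grasp; the last joint's range is limited). The gripper opens to 94 mm and grips with 3 to 60 N. Pads are 16 mm wide; open, the fingers measure 119 mm over their backs; the gripper's body (75 mm by 177 mm) begins 78 mm behind the grasp point.
Start: joints at [-1.267, 0.3, 1.521, -0, 1.321, -0.067], TCP at [0.199, -0.513, 0.205] pointing down, gripper open.
Joint ranges: [-3.03, 3.03], [-0.79, 2.21], [0.23, 2.52], [-1.04, 4.18], [0, 3.07], [-2.55, 2.55]. Speed limits (rad/s): [2.22, 2.22, 2.57, 3.14, 3.14, 3.14].

### API

Orientations are given as [roll, pitch, yaw] about the fixed x, y, z axes, in that order (R = Rz(yaw) Ry(pitch) Rx(roll)).
In Python, from station import ctrl gives the robot as it stands.
- The arm moves only by the tool move_arm, never from a script. Its argument "targets" is a list of rows, each a list of 6 numbers: the shift along the tool's x, y, z in units of 1000 mm (1.0 is 1000 mm), then the turn, a rotation vector about the tool's x, y, z in units of 30 degrees (1.0 is 30 degrees). In form: [[tx, ty, tz, ax, ay, az], ...]. A call has exactly 5 rows; each row is the pose to reach, as a shift and turn from the pose commanded when the call began, along the tool's axes at that moment; what a row does not reach only later rows make up. A row lasts 1/12 s, in which the tool goes at most 41.7 mm and 7.16 degrees, less where a joint would pass 70% of its speed; a pose out of reach is approached as far as the arm can. A call with a number of a shift or a turn outside -1 to 1 is refused whole. A call with a gripper value outside its range is refused whole. "fingers" is the opening, from -1 (shut) to 1 (fully open), set as the call begins (left out, the last holds). The fingers move at their own pace and stop on an object; "grip_force" is the grip in N (left out, the last holds). Time passes only in rows, so rows that repeat a pose let the fingers close, or fill a call up. It gives the time, the measured TCP pose, the force and the opening at its end, in the units of the state.
- ctrl.get_obs(): the state, without advancing time (a new reading comes with each control period).
- ctrl.camera(name): name is "side" or "top" or "wrist"; returns the picture (384x512x3 uint8, red, green, blue); there is no depth.
- ctrl.camera_info(name): a dict with "fx", "fy", "cx", "cy" (pixels), "rvec" (rotation vector, rad) and "tvec" (3), from world to camera coordinates, as OpenCV has them. Camera axes: x right, y down, z forward; pixel columns grow to the right and rows downward; lengths in m; the calibration is good to about 2 mm. A picture is of the moment at which its call begins: read the wrist's pose just before it. camera_info takes no time and is no camera call; for the wrist camera it gives the pose at the moment of the call.
- ctrl.hand_in(): hands the job in, once; it reports no verdict.
The state is a dict: "time_s": time; "qpos": joint angles; "joint_vel": joint speeds; "tau": joint torques, N m; "ee_pos": TCP position; "eef_rot": TCP orientation; "force": force on the tool from outside, world axes, zero at the start; "moment": the same for the moment, N m; "grip_width": finger opening in m.
Only numpy, scipy, OpenCV 4.12 (cv2) and the standard library are available. Lean on these libraries where they do the work, as an engineer would, in place of code of your own. Each camera call takes 0.05 s, during which the arm holds its last target. There are 200 camera calls.

## Working session

There is one attempt and no reset: what is moved stays moved. The work goes in short steps, Python scripts to look and compute and a tool call to move; the robot and the scene stay as the last step left them, time stands still between calls to the robot, and variables do not carry over. Pictures are saved under pics/ and viewed, on a budget of 10 in all, crops included, one or two more only if the job needs it, and the job is handed in when it is done.

Besides the shell and the picture viewer there is one more tool, called after "Request:" by a JSON object that holds its "op" and its "data", one argument or row to a line. move_arm: Moves the arm, as the interface text tells. Shifts and turns lie within -1 to 1; 1 stands for 1000 mm of shift or 30 degrees of turn. Its arguments: {"type":"object","properties":{"targets":{"type":"array"},"fingers":{"type":"number"},"grip_force":{"type":"number"}},"required":["targets"]}

```bash
mkdir -p pics; ls; python3 - <<'E'
from station import ctrl
import cv2,numpy as np
for n in("top","side"):
    im=ctrl.camera(n); cv2.imwrite(f"pics/{n}0.png",im[:,:,::-1]); print(n,ctrl.camera_info(n))
print(ctrl.get_obs())
E
```

```text
pics
top {'fx': 460.44090983981715, 'fy': 460.44090983981715, 'cx': 253.57609356215153, 'cy': 189.17970896369394, 'rvec': array([ 2.17731718, -2.1408809 ,  0.12985898]), 'tvec': array([0.04810989, 0.6095838 , 1.43824984])}
side {'fx': 350.7062980413435, 'fy': 350.7062980413435, 'cx': 254.25625268288593, 'cy': 193.87675230726387, 'rvec': array([ 0.59740089, -2.73417201,  1.08897147]), 'tvec': array([0.53254818, 0.2255916 , 0.89386921])}
{'time_s': 0.1, 'qpos': array([-1.26661392e+00,  3.00386447e-01,  1.52155528e+00, -7.23024534e-05,
        1.32069527e+00, -6.65714192e-02]), 'joint_vel': array([-0.0001915 , -0.00296186, -0.00345456,  0.00090254, -0.00015676,
        0.00177393]), 'tau': array([ 5.93838849e-04, -5.32650197e+01, -3.53283226e+01,  7.10016349e-02,
        2.35162867e-02, -4.56341559e-05]), 'ee_pos': array([ 0.19919386, -0.51239228,  0.20494368]), 'eef_rot': array([-3.14054597e+00,  4.07517450e-07,  3.70771760e-01]), 'force': array([-0.02570379,  0.494302  ,  0.23094635]), 'moment': array([-0.01353404, -0.02674258, -0.02287344]), 'grip_width': 0.09395343153956973}
```

View pics/top0.png

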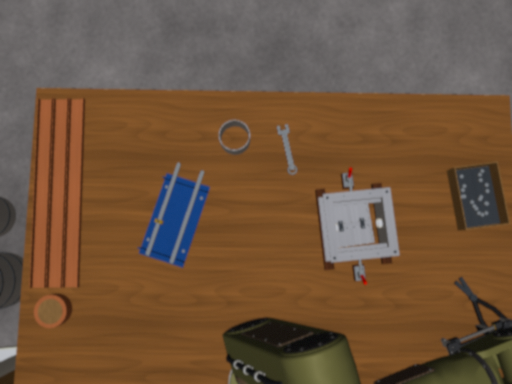

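View pics/side0.png

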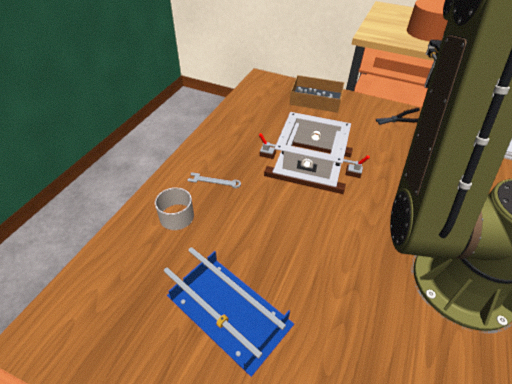

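The top view shows the rack at about (175,220), with the collared shaft in its left notches (brass at 158,220). The frame is at about (360,225). I'll enlarge both.

```bash
python3 - <<'E'
import cv2,numpy as np
im=cv2.imread("pics/top0.png")
a=cv2.resize(im[155:275,130:220],None,fx=5,fy=5,interpolation=cv2.INTER_CUBIC)[:600,:]
b=cv2.resize(im[165:285,310:410][:,:],None,fx=3.5,fy=5,interpolation=cv2.INTER_CUBIC)[:600]
cv2.imwrite("pics/c1.png",np.hstack([a,b]))
E
```

```text
(no output)
```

View pics/c1.png

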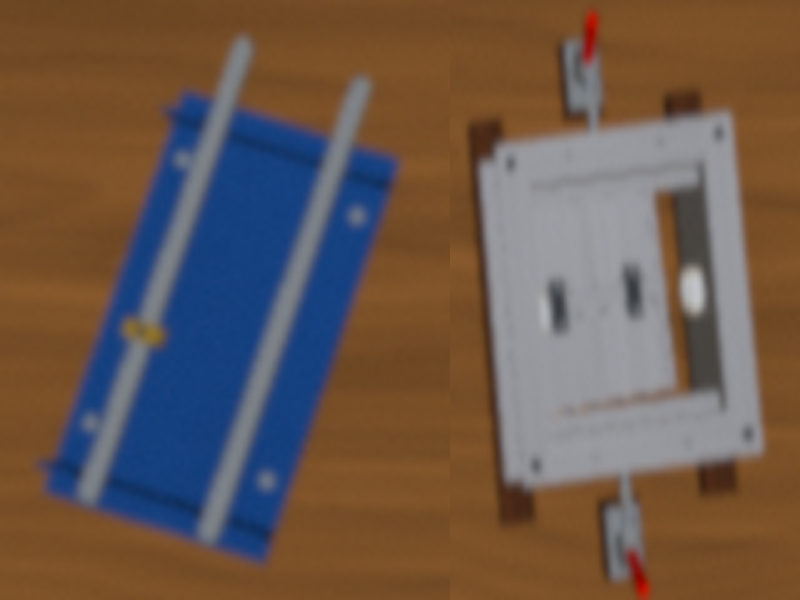

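```bash
cat > h.py <<'E'
import numpy as np,cv2
from scipy.spatial.transform import Rotation as R
from station import ctrl
def K(i): return np.array([[i["fx"],0,i["cx"]],[0,i["fy"],i["cy"]],[0,0,1]])
def unproj(i,uv,z):
    Rm=cv2.Rodrigues(np.array(i["rvec"]))[0]; t=np.array(i["tvec"]).ravel()
    c=-Rm.T@t; d=Rm.T@np.linalg.inv(K(i))@np.array([*uv,1.]); return c+d*(z-c[2])/d[2]
def proj(i,P):
    return cv2.projectPoints(np.array(P,float).reshape(-1,1,3),np.array(i["rvec"]),np.array(i["tvec"]),K(i),None)[0].reshape(-1,2)
E
python3 - <<'E'
from h import *
i=ctrl.camera_info("top")
s={k:unproj(i,uv,.0365) for k,uv in dict(tip=(178.6,163),col=(158.8,221.2),sq=(148,255)).items()}
for k,v in s.items(): print(k,v.round(4))
d=s["tip"]-s["sq"]; print(np.linalg.norm(d),np.arctan2(d[1],d[0]),np.linalg.norm(s["tip"]-s["col"]))
c=np.array([unproj(i,uv,.12) for uv in [(323.4,194),(390.6,187.4),(399.4,255.6),(332,262.4)]]);print(c.round(4),c.mean(0))
print([np.linalg.norm(c[k]-c[k-1]).round(4) for k in range(4)])
y=c[0]+c[3]-c[1]-c[2]; x=c[0]+c[1]-c[2]-c[3];print(np.arctan2(y[1],y[0])-np.pi/2,np.arctan2(x[1],x[0]))
print(ctrl.camera_info("wrist"))
E
```

```text
tip [0.6897 0.3016 0.0365]
col [0.5012 0.3577 0.0365]
sq [0.3943 0.3873 0.0365]
0.30749193072909387 -0.2822425380690619 0.19665698536518356
[[ 0.5875 -0.1526  0.12  ]
 [ 0.611  -0.3558  0.12  ]
 [ 0.4073 -0.3781  0.12  ]
 [ 0.3839 -0.1779  0.12  ]] [ 0.49743611 -0.2661105   0.12      ]
[np.float64(0.2052), np.float64(0.2045), np.float64(0.205), np.float64(0.2016)]
0.11558658694922119 0.11604775670166995
{'fx': 292.79320815688163, 'fy': 292.79320815688163, 'cx': 257.9890564827392, 'cy': 188.9626624958975, 'rvec': array([-2.38748587,  1.63277119,  0.24038832]), 'tvec': array([-0.55028818, -0.02868907,  0.39266723])}
```

```bash
cat >> h.py <<'E'
FC=np.array([.4974,-.2661,0]); FY=.116
SM=np.array([.542,.3445,.0365]); SY=-.282
def fw(p): return FC+R.from_euler('z',FY).apply(p)
def sw(s): return SM+s*np.array([np.cos(SY),np.sin(SY),0])
def plan(path,n=.19,a=28):
    """path of (tcp xyz, yaw) waypoints; prints per-call (shift m, turn/30deg), tool down"""
    o=ctrl.get_obs(); p=o["ee_pos"]; r=R.from_euler('xyz',o["eef_rot"]); print("t",o["time_s"],p.round(4),o["eef_rot"].round(4),"F",o["force"].round(1),"w",o["grip_width"].round(4))
    for q,yaw in path:
        q=np.array(q); rt=R.from_euler('xyz',[np.pi,0,yaw])
        k=int(np.ceil(max(np.linalg.norm(q-p)/n,(r.inv()*rt).magnitude()/np.radians(a),1)))
        rv=(r.inv()*rt).as_rotvec(); p0,r0=p,r
        for j in range(1,k+1):
            pn=p0+(q-p0)*j/k; rn=r0*R.from_rotvec(rv*j/k)
            print((r.inv().apply(pn-p)).round(4),(np.degrees((r.inv()*rn).as_rotvec())/30).round(4)); p,r=pn,rn
E
python3 - <<'E'
from h import *
g=sw(-.103);print(g)
plan([((g[0]-.0,g[1],.20),np.pi+SY)])
E
```

```text
[0.44306842 0.37316255 0.0365    ]Traceback (most recent call last):
  File "<stdin>", line 3, in <module>
  File "h.py", line 16, in plan
    o=ctrl.get_obs(); p=o["ee_pos"]; r=R.from_euler('xyz',o["eef_rot"]); print("t",o["time_s"],p.round(4),o["eef_rot"].round(4),"F",o["force"].round(1),"w",o["grip_width"].round(4))
                                                                                                                                                            ^^^^^^^^^^^^^^^^^^^^^
AttributeError: 'float' object has no attribute 'round'
```

```bash
sed -i 's/o\["grip_width"\].round(4)/round(o["grip_width"],4)/' h.py
python3 - <<'E'
from h import *
g=sw(-.103)
plan([((g[0]-.0,g[1],.20),np.pi+SY)])
E
```

```text
t 0.1 [ 0.1992 -0.5124  0.2049] [-3.1405  0.      0.3708] F [-0.   0.5  0.2] w 0.094
[ 0.0914 -0.1228  0.001 ] [-1.000e-04 -4.000e-04 -7.922e-01]
[ 0.1331 -0.0756  0.0009] [-1.000e-04 -4.000e-04 -7.922e-01]
[ 0.1523 -0.0155  0.0009] [-1.000e-04 -4.000e-04 -7.922e-01]
[0.1456 0.0472 0.0009] [-1.000e-04 -4.000e-04 -7.922e-01]
[0.1143 0.1019 0.0008] [-1.000e-04 -4.000e-04 -7.922e-01]
[0.0635 0.1393 0.0008] [-1.000e-04 -4.000e-04 -7.922e-01]
```

Request:
{"op": "move_arm", "data": {
  "targets": [
    [0.018,-0.025,0,0,0,-0.16],
    [0.036,-0.049,0,0,0,-0.32],
    [0.055,-0.074,0,0,0,-0.48],
    [0.073,-0.098,0,0,0,-0.64],
    [0.091,-0.123,0,0,0,-0.79]
  ],
  "fingers": 0.15,
  "grip_force": 40
}}

```text
time_s: 0.52
ee_pos: [0.2396, -0.3635, 0.2051]
eef_rot: [-3.141, -0.0, 0.788]
force: [0.4, 0.4, 0.8]
grip_width: 0.0638
```

Request:
{"op": "move_arm", "data": {
  "targets": [
    [0.027,-0.015,0,0,0,-0.16],
    [0.053,-0.03,0,0,0,-0.32],
    [0.08,-0.045,0,0,0,-0.48],
    [0.106,-0.06,0,0,0,-0.64],
    [0.133,-0.076,0,0,0,-0.79]
  ]
}}

```text
time_s: 0.93
ee_pos: [0.2799, -0.2159, 0.2053]
eef_rot: [-3.141, -0.0, 1.202]
force: [0.9, -0.4, -0.3]
grip_width: 0.054
```

```bash
python3 - <<'E'
from h import *
i=ctrl.camera_info("wrist"); Rm=cv2.Rodrigues(i["rvec"])[0]; print("cam",-Rm.T@i["tvec"],Rm[2])
print("proj near,far,near flange",proj(i,[fw([0,.0815,.07]),fw([0,-.0815,.07]),fw([0,.1025,.12])]).round(0))
plan([((.443,.373,.20),np.pi+SY)])
E
```

```text
cam [ 0.31164744 -0.13778466  0.38418253] [-0.10346809 -0.26743552 -0.95800449]
proj near,far,near flange [[438.  81.]
 [482. 215.]
 [466.  53.]]
t 0.9333 [ 0.2799 -0.2159  0.2053] [-3.1415e+00 -1.0000e-04  1.2019e+00] F [ 0.9 -0.4 -0.3] w 0.054
[ 0.152  -0.0151  0.0013] [-0.000e+00 -1.000e-04 -7.915e-01]
[0.1452 0.0474 0.0013] [-0.000e+00 -1.000e-04 -7.915e-01]
[0.1138 0.1019 0.0013] [-0.000e+00 -1.000e-04 -7.915e-01]
[0.0632 0.1391 0.0013] [-0.000e+00 -1.000e-04 -7.915e-01]
```

Request:
{"op": "move_arm", "data": {
  "targets": [
    [0.03,-0.003,0,0,0,-0.16],
    [0.061,-0.006,0,0,0,-0.32],
    [0.091,-0.009,0,0,0,-0.48],
    [0.122,-0.012,0,0,0,-0.64],
    [0.152,-0.015,0,0,0,-0.79]
  ]
}}

```text
time_s: 1.35
ee_pos: [0.3213, -0.0687, 0.2055]
eef_rot: [3.141, 0.0, 1.616]
force: [0.2, -0.9, 0.5]
grip_width: 0.054
```

Request:
{"op": "move_arm", "data": {
  "targets": [
    [0.029,0.009,0,0,0,-0.16],
    [0.058,0.019,0,0,0,-0.32],
    [0.087,0.028,0,0,0,-0.48],
    [0.116,0.038,0,0,0,-0.64],
    [0.145,0.047,0,0,0,-0.79]
  ]
}}

```text
time_s: 1.77
ee_pos: [0.3624, 0.0782, 0.2054]
eef_rot: [3.141, 0.0, 2.03]
force: [0.8, -0.8, 1.1]
grip_width: 0.0544
```

Request:
{"op": "move_arm", "data": {
  "targets": [
    [0.023,0.02,0,0,0,-0.16],
    [0.046,0.041,0,0,0,-0.32],
    [0.068,0.061,0,0,0,-0.48],
    [0.091,0.082,0,0,0,-0.64],
    [0.114,0.102,0,0,0,-0.79]
  ]
}}

```text
time_s: 2.18
ee_pos: [0.404, 0.2254, 0.2052]
eef_rot: [-3.141, -0.0, 2.443]
force: [0.9, -0.0, 0.9]
grip_width: 0.054
```

Request:
{"op": "move_arm", "data": {
  "targets": [
    [0.013,0.028,0,0,0,-0.16],
    [0.025,0.056,0,0,0,-0.32],
    [0.038,0.084,0,0,0,-0.48],
    [0.063,0.139,0,0,0,-0.79],
    [0.063,0.139,0,0,0,-0.79]
  ]
}}

```text
time_s: 2.6
ee_pos: [0.4458, 0.3738, 0.2047]
eef_rot: [-3.141, -0.001, 2.861]
force: [-0.5, -0.9, 0.4]
grip_width: 0.054
```

```bash
python3 - <<'E'
from h import *
i=ctrl.camera_info("wrist"); im=ctrl.camera("wrist")
cv2.imwrite("pics/w1.png",im[:,:,::-1])
import json; json.dump({k:np.array(v).tolist() for k,v in i.items()},open("w1.json","w"))
print("proj tip col grip sq",proj(i,[sw(.155),sw(-.044),sw(-.103),sw(-.155)]).round(0))
plan([((.4431,.3732,.0175),np.pi+SY)])
E
```

```text
proj tip col grip sq [[257. 342.]
 [257. 216.]
 [257. 170.]
 [257. 127.]]
t 2.65 [0.4459 0.3749 0.2043] [-3.1413e+00 -1.0000e-03  2.8610e+00] F [ 1.2  2.6 -1.2] w 0.0539
[ 0.0021 -0.0023  0.1868] [-0.0005 -0.0018  0.0028]
```

View pics/w1.png

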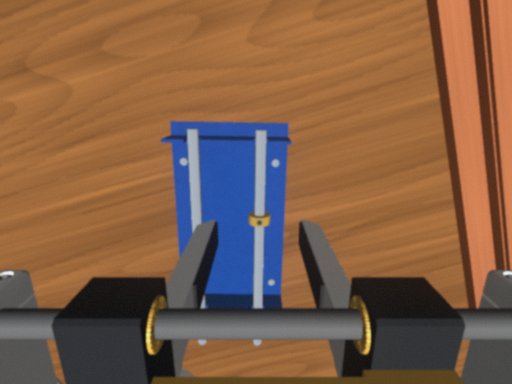

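The wrist view shows the collared shaft running down the middle: square end (261,131), collar (259.5,219), tip (257,342). The plain shaft is 65 px to its left.

```bash
python3 - <<'E'
from h import *
import json
i=json.load(open("w1.json"))
s=[unproj(i,uv,.0365) for uv in [(261,130.5),(259.5,219.5),(257.2,342)]]
for v in s: print(v.round(4))
d=s[2]-s[0];print(np.linalg.norm(d),np.arctan2(d[1],d[0]),np.linalg.norm(s[2]-s[1]))
for sv in (-.155,-.044,.155): print(sw(sv).round(4))
E
```

```text
[0.3988 0.3911 0.0365]
[0.506  0.3586 0.0365]
[0.691  0.3022 0.0365]
0.30545727588748095 -0.2955661441133438 0.19350409460110593
[0.3931 0.3876 0.0365]
[0.4997 0.3567 0.0365]
[0.6909 0.3014 0.0365]
```

Request:
{"op": "move_arm", "data": {
  "targets": [
    [0,0,0.035,0,0,0.015],
    [0,0,0.07,0,0,0.015],
    [0,0,0.105,0,0,0.015],
    [0,0,0.13,0,0,0.015],
    [0,0,0.145,0,0,0.015]
  ]
}}

```text
time_s: 3.07
ee_pos: [0.4444, 0.3694, 0.0569]
eef_rot: [-3.138, -0.003, 2.844]
force: [0.4, 0.6, 0.1]
grip_width: 0.0545
```

Request:
{"op": "move_arm", "data": {
  "targets": [
    [0,0,0.01,0,0,0],
    [0,0,0.02,0,0,0],
    [0,0,0.03,0,0,0],
    [0,0,0.041,0,0,0],
    [0,0,0.041,0,0,0]
  ]
}}

```text
time_s: 3.48
ee_pos: [0.4451, 0.3701, 0.0177]
eef_rot: [-3.14, -0.001, 2.845]
force: [-1.2, 0.4, 0.4]
grip_width: 0.0539
```

Request:
{"op": "move_arm", "data": {
  "targets": [
    [0,0,0,0,0,0],
    [0,0,0,0,0,0],
    [0,0,0,0,0,0],
    [0,0,0,0,0,0],
    [0,0,0,0,0,0]
  ],
  "fingers": -1,
  "grip_force": 15
}}

```text
time_s: 3.9
ee_pos: [0.4459, 0.3707, 0.0199]
eef_rot: [3.141, 0.0, 2.845]
force: [-0.1, 0.6, -0.4]
grip_width: 0.0245
```

Request:
{"op": "move_arm", "data": {
  "targets": [
    [0,0,0,0,0,0],
    [0,0,0,0,0,0],
    [0,0,0,0,0,0],
    [0,0,0,0,0,0],
    [0,0,0,0,0,0]
  ],
  "grip_force": 40
}}

```text
time_s: 4.32
ee_pos: [0.4467, 0.3727, 0.0204]
eef_rot: [3.136, 0.002, 2.845]
force: [4.3, 14.2, -2.6]
grip_width: 0.0116
```

Request:
{"op": "move_arm", "data": {
  "targets": [
    [0,0,-0.01,0,0,0],
    [0,0,-0.03,0,0,0],
    [0,0,-0.055,0,0,0],
    [0,0,-0.08,0,0,0],
    [0,0,-0.1,0,0,0]
  ]
}}

```text
time_s: 4.73
ee_pos: [0.4456, 0.3706, 0.121]
eef_rot: [3.141, 0.0, 2.845]
force: [-0.3, 0.9, -1.3]
grip_width: 0.0119
```

Request:
{"op": "move_arm", "data": {
  "targets": [
    [0,0,0,0,0,0],
    [0,0,0,0,0,0],
    [0,0,0,0,0,0],
    [0,0,0,0,0,0],
    [0,0,0,0,0,0]
  ]
}}

```text
time_s: 5.15
ee_pos: [0.4452, 0.3702, 0.118]
eef_rot: [-3.14, -0.001, 2.845]
force: [-0.4, 0.4, -3.0]
grip_width: 0.0115
```

```bash
python3 - <<'E'
from h import *
im=ctrl.camera("wrist"); im2=ctrl.camera("side")
cv2.imwrite("pics/w2.png",np.hstack([im[:,100:420],im2[:, :400]])[:,:,::-1])
# target: shaft tip 30mm outside flange edge, in line with bushings
g=fw([0,.1025+.06+.258,0]); print(g)
plan([((g[0],g[1],.12),np.pi+FY-np.pi/2)])
E
```

```text
[0.44873132 0.15157405 0.        ]
t 5.25 [0.4455 0.3704 0.1186] [-3.1405e+00 -8.0000e-04  2.8448e+00] F [ 0.3  0.5 -2.9] w 0.0119
[-0.0224 -0.0694 -0.0004] [-9.000e-04 -1.000e-04  7.372e-01]
[-0.0469 -0.0559 -0.0004] [-9.000e-04 -1.000e-04  7.372e-01]
[-0.0645 -0.0342 -0.0005] [-9.000e-04 -1.000e-04  7.372e-01]
```

View pics/w2.png

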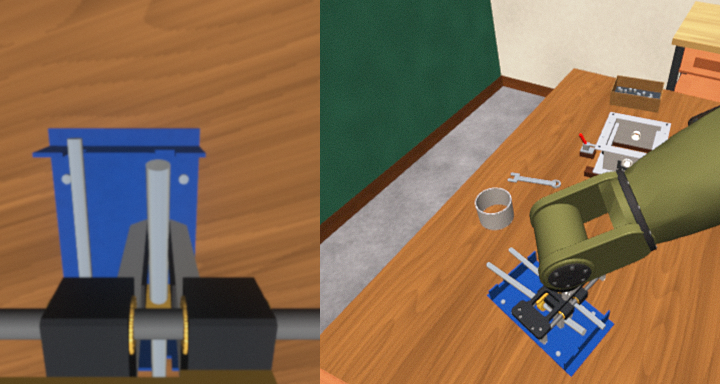

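Left: wrist view, the shaft is held with its square end at (257,165). Right: side view, the shaft is lifted clear of the rack and the plain shaft is still in place. Next I'll swing it into line with the frame.

Request:
{"op": "move_arm", "data": {
  "targets": [
    [-0.003,-0.012,0,0,0,0.12],
    [-0.008,-0.026,0,0,0,0.28],
    [-0.013,-0.04,0,0,0,0.43],
    [-0.018,-0.055,0,0,0,0.59],
    [-0.022,-0.069,0,0,0,0.74]
  ],
  "grip_force": 58
}}

```text
time_s: 5.67
ee_pos: [0.4465, 0.2974, 0.1191]
eef_rot: [-3.141, -0.0, 2.453]
force: [0.9, 0.5, -1.8]
grip_width: 0.0116
```

Request:
{"op": "move_arm", "data": {
  "targets": [
    [-0.01,-0.011,0,0,0,0.15],
    [-0.019,-0.022,0,0,0,0.3],
    [-0.028,-0.034,0,0,0,0.44],
    [-0.038,-0.045,0,0,0,0.59],
    [-0.047,-0.056,0,0,0,0.74]
  ]
}}

```text
time_s: 6.08
ee_pos: [0.4475, 0.2243, 0.1192]
eef_rot: [-3.141, -0.0, 2.066]
force: [0.3, 0.2, -2.3]
grip_width: 0.0114
```

Request:
{"op": "move_arm", "data": {
  "targets": [
    [-0.013,-0.007,0,0,0,0.15],
    [-0.027,-0.014,0,0,0,0.3],
    [-0.041,-0.022,0,0,0,0.46],
    [-0.054,-0.029,0,0,0,0.62],
    [-0.064,-0.034,0,0,0,0.74]
  ]
}}

```text
time_s: 6.5
ee_pos: [0.4483, 0.1516, 0.1192]
eef_rot: [-3.141, 0.0, 1.678]
force: [-0.1, -0.3, -1.7]
grip_width: 0.0115
```

Request:
{"op": "move_arm", "data": {
  "targets": [
    [0,0,0,0,0,0],
    [0,0,0,0,0,0],
    [0,0,0,0,0,0],
    [0,0,0,0,0,0],
    [0,0,0,0,0,0]
  ]
}}

```text
time_s: 6.92
ee_pos: [0.4483, 0.1531, 0.1194]
eef_rot: [-3.141, -0.0, 1.684]
force: [-0.3, -1.0, -2.0]
grip_width: 0.0115
```

```bash
python3 - <<'E'
from h import *
import json
plan([((.4487,.1516,.051),np.pi+FY-np.pi/2)])
for n in("top","side","wrist"):
    i=ctrl.camera_info(n); im=ctrl.camera(n)[:,:,::-1]; cv2.imwrite(f"pics/{n}3.png",im)
    json.dump({k:np.array(v).tolist() for k,v in i.items()},open(n+"3.json","w"))
    o=ctrl.get_obs(); T=R.from_euler('xyz',o["eef_rot"]); g=o["ee_pos"]-.019*T.apply([0,0,1]); x=T.apply([-1,0,0])
    print(n,"tip,col,sq, near,far",proj(i,[g+.258*x,g+.059*x,g-.052*x,fw([0,.0815,.07]),fw([0,-.0815,.07])]).round(1).tolist())
a=cv2.resize(cv2.imread("pics/top3.png")[140:290,210:410],None,fx=4,fy=4,interpolation=cv2.INTER_CUBIC)
cv2.imwrite("pics/c3.png",a)
b=cv2.resize(cv2.imread("pics/side3.png")[80:280,190:390],None,fx=3,fy=3,interpolation=cv2.INTER_CUBIC)
cv2.imwrite("pics/c3s.png",b)
E
```

```text
t 6.9167 [0.4483 0.1531 0.1194] [-3.1415 -0.      1.6841] F [-0.3 -1.  -2. ] w 0.0115
[-0.0016  0.0002  0.0684] [-0.0002 -0.0001 -0.0052]
top tip,col,sq, near,far [[307.7, 230.1], [240.5, 236.6], [202.9, 240.3], [331.5, 227.9], [383.6, 222.7]]
side tip,col,sq, near,far [[304.8, 163.5], [287.6, 215.1], [275.6, 251.4], [307.3, 163.0], [317.0, 132.8]]
wrist tip,col,sq, near,far [[256.2, 517.1], [255.8, 326.0], [255.5, 161.0], [257.9, 482.1], [258.3, 564.9]]
```

View pics/c3.png

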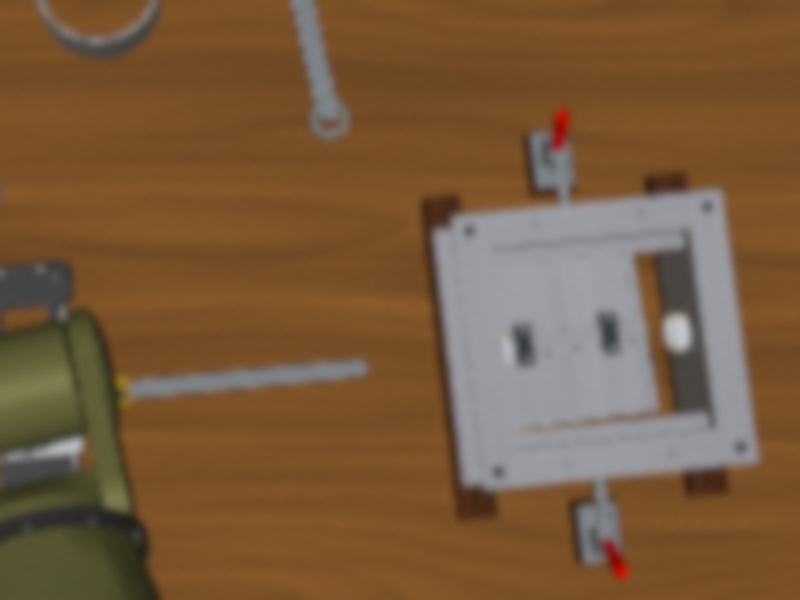

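View pics/c3s.png

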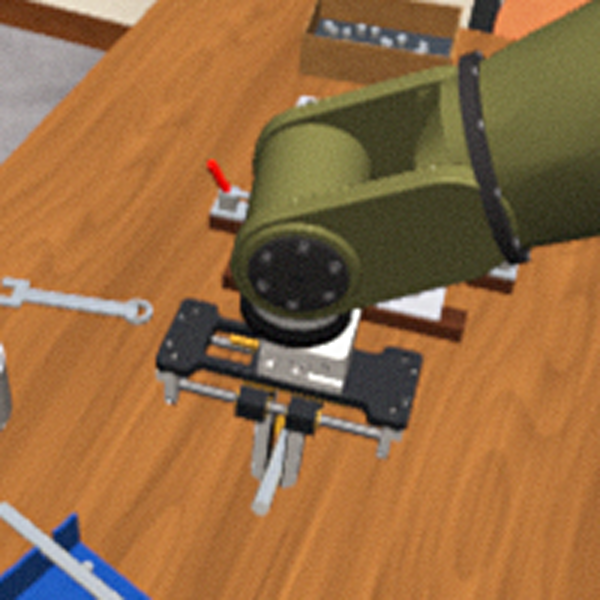

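The top crop shows the tip at full-frame (301.5,232), against (307.7,230.1) predicted for a level shaft. That suggests it is drooping. The side crop has the square end at (277.3,249.3). I'll use the wrist view to settle it.

```bash
python3 - <<'E'
import cv2
im=cv2.imread("pics/wrist3.png")[130:330,180:340]
cv2.imwrite("pics/c4.png",cv2.resize(im,None,fx=3,fy=3,interpolation=cv2.INTER_CUBIC))
E
```

```text
(no output)
```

View pics/c4.png

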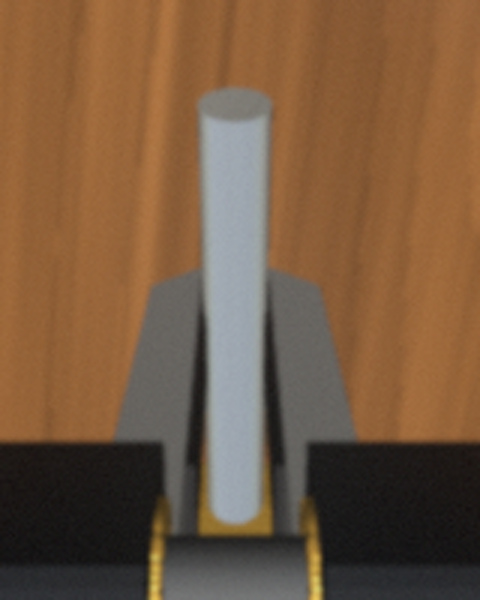

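```bash
cat > fit.py <<'E'
from h import *
import json
from scipy.optimize import least_squares
I={n:json.load(open(n+"3.json")) for n in("top","side","wrist")}
o=ctrl.get_obs(); T=R.from_euler('xyz',[np.pi,0,1.6841]); G=np.array([.4483,.1531,.1384])
def pts(p,s): # s from grip toward tip
    d,th,psi,h,l=p; x=np.array([-np.cos(th)*np.cos(psi),-np.cos(th)*np.sin(psi),np.sin(th)])
    return G+T.apply(np.array([0,l,-h])+x*(s+d))
def width(i,P,ax):
    e=np.cross(ax,[0,0,1]);e/=np.linalg.norm(e);a=proj(i,[P+.0065*e,P-.0065*e]);return np.linalg.norm(a[0]-a[1])
def res(p):
    ax=pts(p,1)-pts(p,0);w=I["wrist"]
    r=[(proj(I["top"],[pts(p,.258)])[0]-[301.5,232])/1,(proj(I["side"],[pts(p,-.052)])[0]-[277.3,249.3])/1,
       (proj(w,[pts(p,-.052)])[0]-[258.3,165])/1.5,(proj(w,[pts(p,.053)])[0]-[259,301])/3,
       [(width(w,pts(p,-.052),ax)-24)/.7,(width(w,pts(p,.053),ax)-17.3)/.7],np.array([p[0]/.005,p[3]/.004,p[4]/.002])]
    return np.concatenate(r)
s=least_squares(res,[0,.1,0,0,0]);print(s.x.round(4),s.fun.round(2))
print("level",res([0,0,0,0,0]).round(1)); print("tip",pts(s.x,.258).round(4))
E
python3 fit.py
```

```text
[-0.0007  0.2459  0.0088 -0.0045  0.0007] [ 0.95 -0.44 -1.88 -0.46 -0.59  0.24 -0.88 -0.87  0.93  1.41 -0.14 -1.12
  0.35]
level [ 6.1 -1.9 -1.7  2.1 -1.9 -2.9 -1.   5.7 -0.8  3.6  0.   0.   0. ]
tip [ 0.475  -0.095   0.0713]
```

The fit gives about 0.245 rad of tip droop in the grip, with other residuals small. I'll tilt the tool to level the shaft and place the tip in front of the bushing.

```bash
cat >> h.py <<'E'
S=dict(d=-.0007,th=.2459,psi=.0088,h=-.0045,l=.0007)
def axis_t(): 
    c=np.cos(S["th"]); return np.array([-c*np.cos(S["psi"]),-c*np.sin(S["psi"]),np.sin(S["th"])])
def tippos(p,r): return p+r.apply(np.array([0,S["l"],-.019-S["h"]])+axis_t()*(.258+S["d"]))
def goal(tipf,yawoff=0,droop=0):
    """tool pose bringing the tip to frame point tipf, shaft along frame -y"""
    r=R.from_euler('z',FY+np.pi/2)*R.from_euler('x',np.pi)*R.from_euler('y',-S["th"]-droop)
    v=r.apply(axis_t()); e=(FY-np.pi/2+yawoff)-np.arctan2(v[1],v[0]); r=R.from_euler('z',e)*r
    return fw(tipf)-(tippos(np.zeros(3),r)),r
def step(tipf,**k):
    o=ctrl.get_obs(); p=o["ee_pos"]; r=R.from_euler('xyz',o["eef_rot"]); q,rt=goal(tipf,**k)
    tf=R.from_euler('z',-FY).apply(tippos(p,r)-FC)
    v=r.apply(axis_t())
    print("t",round(o["time_s"],2),"p",p.round(4),"F",o["force"].round(1),"M",o["moment"].round(2),"w",round(o["grip_width"],4),"\n model tip in frame",tf.round(4),"dir",R.from_euler('z',-FY).apply(v).round(4))
    print(" need",r.inv().apply(q-p).round(4),(np.degrees((r.inv()*rt).as_rotvec())/30).round(4),"goal",q.round(4))
E
python3 -c "
from h import *
step([0,.15,.07])"
```

```text
t 7.07 p [0.4483 0.1529 0.1194] F [ 0.3 -0.1 -2.5] M [ 0.16 -0.07 -0.05] w 0.0117 
 model tip in frame [-0.0026  0.1723  0.0713] dir [-0.012  -0.9698 -0.2435]
 need [-0.0181 -0.0004  0.0635] [-0.003  -0.4697 -0.023 ] goal [0.45   0.1349 0.0559]
```

Request:
{"op": "move_arm", "data": {
  "targets": [
    [0,0,0.004,0,-0.06,-0.003],
    [-0.002,0,0.014,0,-0.15,-0.007],
    [-0.006,0,0.026,0,-0.24,-0.012],
    [-0.01,0,0.038,0,-0.33,-0.016],
    [-0.014,0,0.05,0,-0.4,-0.02]
  ]
}}

```text
time_s: 7.48
ee_pos: [0.4501, 0.1389, 0.069]
eef_rot: [-3.141, 0.212, 1.694]
force: [0.7, 0.3, -1.8]
grip_width: 0.0115
```

```bash
python3 -c "
from h import *
step([0,.15,.07])"
```

```text
t 7.48 p [0.4501 0.1389 0.069 ] F [ 0.7  0.3 -1.8] M [ 0.4  -0.03 -0.05] w 0.0115 
 model tip in frame [0.0002 0.1536 0.0744] dir [-0.0015 -0.9994 -0.0343]
 need [-0.0011 -0.0005  0.0136] [-0.0015 -0.0656 -0.0025] goal [0.45   0.1349 0.0559]
```

Request:
{"op": "move_arm", "data": {
  "targets": [
    [0,0,0.004,0,-0.02,0],
    [0,0,0.008,0,-0.04,0],
    [-0.001,0,0.011,0,-0.06,0],
    [-0.001,0,0.0135,0,-0.066,-0.002],
    [-0.001,0,0.0135,0,-0.066,-0.002]
  ]
}}

```text
time_s: 7.9
ee_pos: [0.4504, 0.1349, 0.0564]
eef_rot: [-3.14, 0.244, 1.694]
force: [0.1, -0.7, -2.6]
grip_width: 0.0116
```

```bash
python3 - <<'E'
from h import *
step([0,.15,.07])
o=ctrl.get_obs(); r=R.from_euler('xyz',o["eef_rot"]); t=tippos(o["ee_pos"],r); ax=r.apply(axis_t())
P=[t,t-.199*ax,t-.31*ax]
for n in("top","wrist","side"): print(n,proj(ctrl.camera_info(n),P).round(1).tolist())
a=ctrl.camera("top")[:,:,::-1];w=ctrl.camera("wrist")[:,:,::-1];s=ctrl.camera("side")[:,:,::-1]
cv2.imwrite("pics/top5.png",a);cv2.imwrite("pics/w5.png",w);cv2.imwrite("pics/s5.png",s)
rs=lambda x,f:cv2.resize(x,None,fx=f,fy=f,interpolation=cv2.INTER_CUBIC)
A=rs(a[205:255,230:350],6)[:,:720]; W=rs(w[130:230,200:320],3)[:,:360]; Sd=rs(s[150:250,220:340],3)
cv2.imwrite("pics/c5.png",np.vstack([A,np.hstack([W,Sd])]))
E
```

```text
t 7.9 p [0.4504 0.1349 0.0564] F [ 0.1 -0.7 -2.6] M [ 0.39 -0.02 -0.01] w 0.0116 
 model tip in frame [0.     0.1499 0.0699] dir [-0.0017 -1.     -0.0022]
 need [ 0.0002 -0.0004  0.0005] [-0.0031 -0.0042 -0.0025] goal [0.45   0.1349 0.0559]
top [[309.6, 230.1], [245.6, 236.3], [209.8, 239.9]]
wrist [[255.2, 426.7], [256.3, 304.2], [257.5, 165.7]]
side [[302.6, 177.6], [286.4, 227.8], [275.1, 262.6]]
```

View pics/c5.png

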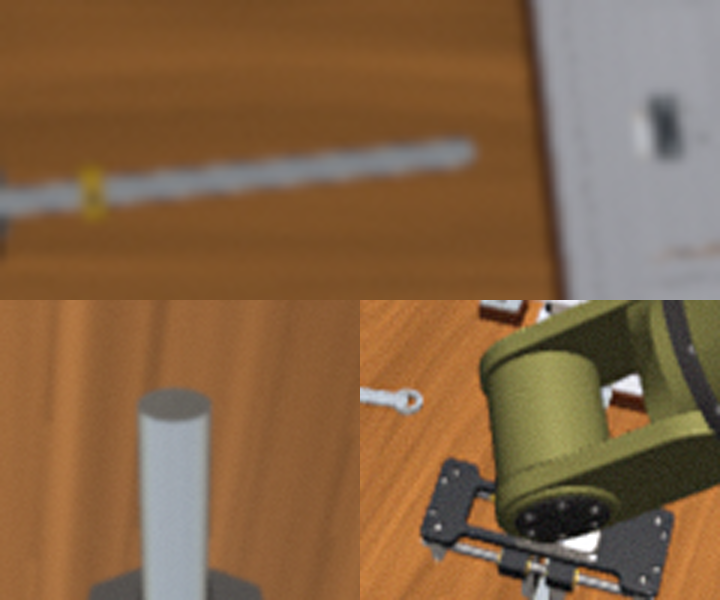

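The tip is at (309.0,230.3) against a predicted (309.6,230.1), the collar at (245.5,237.2), and the square end matches in the wrist view. The shaft is level and on the axis, so I'll advance.

Request:
{"op": "move_arm", "data": {
  "targets": [
    [-0.0097,0,0.0024,0,0,0],
    [-0.0242,0,0.0061,0,0,0],
    [-0.0388,0,0.0097,0,0,0],
    [-0.0534,-0.001,0.0134,0,0,0],
    [-0.063,-0.001,0.0163,0,0,0]
  ]
}}

```text
time_s: 8.47
ee_pos: [0.4574, 0.0686, 0.0561]
eef_rot: [-3.14, 0.244, 1.693]
force: [-0.3, -0.7, -2.7]
grip_width: 0.0119
```

```bash
python3 -c "
from h import *
step([0,.05,.07])"
```

```text
t 8.47 p [0.4574 0.0686 0.0561] F [-0.3 -0.7 -2.7] M [ 0.43 -0.01  0.01] w 0.0119 
 model tip in frame [-0.0008  0.0833  0.0697] dir [-0.0022 -1.     -0.0019]
 need [-0.0323  0.0001  0.0082] [-0.003  -0.0036 -0.0036] goal [0.4616 0.0355 0.0559]
```

Request:
{"op": "move_arm", "data": {
  "targets": [
    [-0.0065,0,0.0016,0,0,0],
    [-0.013,0,0.0032,0,0,0],
    [-0.0195,0,0.0049,0,0,0],
    [-0.026,0,0.0065,0,0,0],
    [-0.0325,0,0.0082,0,0,0]
  ]
}}

```text
time_s: 8.88
ee_pos: [0.4616, 0.0365, 0.0558]
eef_rot: [-3.14, 0.244, 1.695]
force: [0.2, -1.0, -2.8]
grip_width: 0.0117
```

```bash
python3 -c "
from h import *
step([0,0,.07])"
```

```text
t 8.88 p [0.4616 0.0365 0.0558] F [ 0.2 -1.  -2.8] M [ 0.33 -0.05 -0.03] w 0.0117 
 model tip in frame [-0.0002  0.051   0.0693] dir [-0.0012 -1.     -0.0019]
 need [-0.0495 -0.0005  0.0121] [-0.003  -0.0037 -0.0015] goal [ 0.4674 -0.0141  0.0559]
```

Request:
{"op": "move_arm", "data": {
  "targets": [
    [-0.0099,0,0.0024,0,0,0],
    [-0.0198,0,0.0049,0,0,0],
    [-0.0297,0,0.0073,0,0,0],
    [-0.0396,0,0.0097,0,0,0],
    [-0.0495,0,0.0122,0,0,0]
  ]
}}

```text
time_s: 9.3
ee_pos: [0.4679, -0.0148, 0.0559]
eef_rot: [-3.14, 0.244, 1.694]
force: [-0.8, 0.2, -1.6]
grip_width: 0.0114
```

Request:
{"op": "move_arm", "data": {
  "targets": [
    [-0.0097,0,0.0024,0,0,0],
    [-0.0194,0,0.0049,0,0,0],
    [-0.0291,0,0.0073,0,0,0],
    [-0.0388,0,0.0097,0,0,0],
    [-0.0485,0,0.0122,0,0,0]
  ]
}}

```text
time_s: 9.72
ee_pos: [0.474, -0.0643, 0.0557]
eef_rot: [-3.14, 0.244, 1.694]
force: [0.2, 0.2, -2.6]
grip_width: 0.0114
```

```bash
python3 -c "
from h import *
step([0,-.0865,.07])"
```

```text
t 9.72 p [ 0.474  -0.0643  0.0557] F [ 0.2  0.2 -2.6] M [ 0.42 -0.08  0.03] w 0.0114 
 model tip in frame [ 0.0004 -0.0506  0.0693] dir [-0.0016 -1.     -0.0019]
 need [-0.0349 -0.001   0.0085] [-0.0032 -0.0036 -0.0023] goal [ 0.4774 -0.1     0.0559]
```

Request:
{"op": "move_arm", "data": {
  "targets": [
    [-0.007,0,0.0017,0,0,0],
    [-0.014,0,0.0034,0,0,0],
    [-0.021,0,0.0051,0,0,0],
    [-0.028,-0.001,0.0068,0,0,0],
    [-0.035,-0.001,0.0085,0,0,0]
  ]
}}

```text
time_s: 10.13
ee_pos: [0.4773, -0.0997, 0.0559]
eef_rot: [-3.14, 0.244, 1.694]
force: [0.0, 0.9, -2.0]
grip_width: 0.012
```

```bash
python3 -c "
from h import *
step([0,-.1115,.07])"
```

```text
t 10.13 p [ 0.4773 -0.0997  0.0559] F [ 0.   0.9 -2. ] M [ 0.41 -0.1   0.04] w 0.012 
 model tip in frame [-0.0003 -0.0862  0.0695] dir [-0.0013 -1.     -0.002 ]
 need [-0.0246 -0.0001  0.0061] [-0.0031 -0.0037 -0.0017] goal [ 0.4803 -0.1249  0.0559]
```

Forces are near zero and the tip should be in the far bushing. I'll advance the last 20 mm gently, then ease the collar on while watching the force.

Request:
{"op": "move_arm", "data": {
  "targets": [
    [-0.0045,0,0.0011,0,0,0],
    [-0.009,0,0.0022,0,0,0],
    [-0.0135,0,0.0033,0,0,0],
    [-0.018,0,0.0045,0,0,0],
    [-0.0205,0,0.0051,0,0,0]
  ]
}}

```text
time_s: 10.55
ee_pos: [0.48, -0.1206, 0.056]
eef_rot: [-3.14, 0.244, 1.694]
force: [0.0, 1.6, -1.4]
grip_width: 0.0115
```

Request:
{"op": "move_arm", "data": {
  "targets": [
    [-0.0012,0,0.0003,0,0,0],
    [-0.0024,0,0.0006,0,0,0],
    [-0.0036,0,0.0009,0,0,0],
    [-0.0048,0,0.0012,0,0,0],
    [-0.0048,0,0.0012,0,0,0]
  ]
}}

```text
time_s: 10.97
ee_pos: [0.4805, -0.1246, 0.0558]
eef_rot: [-3.14, 0.243, 1.694]
force: [0.4, 4.6, -0.8]
grip_width: 0.0117
```

```bash
python3 -c "
from h import *
step([0,-.1115,.07])"
```

```text
t 10.97 p [ 0.4805 -0.1246  0.0558] F [ 0.4  4.6 -0.8] M [ 1.06 -0.09  0.04] w 0.0117 
 model tip in frame [-1.000e-04 -1.113e-01  6.920e-02] dir [-0.0015 -1.     -0.0027]
 need [-0.0002 -0.0002 -0.0001] [-0.0032 -0.0051 -0.0021] goal [ 0.4803 -0.1249  0.0559]
```

Request:
{"op": "move_arm", "data": {
  "targets": [
    [-0.0005,0,0.0001,0,0,0],
    [-0.001,0,0.0003,0,0,0],
    [-0.0015,0,0.0004,0,0,0],
    [-0.002,0,0.0005,0,0,0],
    [-0.002,0,0.0005,0,0,0]
  ]
}}

```text
time_s: 11.38
ee_pos: [0.4805, -0.125, 0.0554]
eef_rot: [-3.14, 0.241, 1.694]
force: [-1.8, 21.1, 0.1]
grip_width: 0.0115
```

Request:
{"op": "move_arm", "data": {
  "targets": [
    [-0.0005,0,0.0001,0,0,0],
    [-0.001,0,0.0003,0,0,0],
    [-0.0015,0,0.0004,0,0,0],
    [-0.002,0,0.0005,0,0,0],
    [-0.002,0,0.0005,0,0,0]
  ]
}}

```text
time_s: 11.8
ee_pos: [0.4803, -0.1253, 0.0549]
eef_rot: [-3.139, 0.238, 1.695]
force: [-3.3, 38.1, 1.8]
grip_width: 0.0116
```

```bash
python3 - <<'E'
from h import *
step([0,-.1115,.07])
i=ctrl.camera_info("top");a=ctrl.camera("top")[:,:,::-1];s=ctrl.camera("side")[:,:,::-1];cv2.imwrite("pics/s6.png",s)
print(proj(i,[fw([0,.0815,.07]),fw([0,-.0815,.07]),fw([0,-.1115,.07]),fw([0,.1025,.12]),fw([0,-.1025,.12])]).round(1).tolist())
rs=lambda x,f:cv2.resize(x,None,fx=f,fy=f,interpolation=cv2.INTER_CUBIC)
cv2.imwrite("pics/c6.png",np.hstack([rs(a[175:275,300:420],4),rs(s[100:200,260:340],4)]))
E
```

```text
t 11.8 p [ 0.4803 -0.1253  0.0549] F [-3.3 38.1  1.8] M [6.78 0.41 0.15] w 0.0116 
 model tip in frame [-0.0003 -0.112   0.067 ] dir [-0.0013 -1.     -0.008 ]
 need [ 0.0002 -0.     -0.0011] [-0.0047 -0.0153 -0.0013] goal [ 0.4803 -0.1249  0.0559]
[[331.5, 227.9], [383.6, 222.7], [393.2, 221.7], [327.3, 228.0], [395.3, 221.2]]
```

View pics/c6.png

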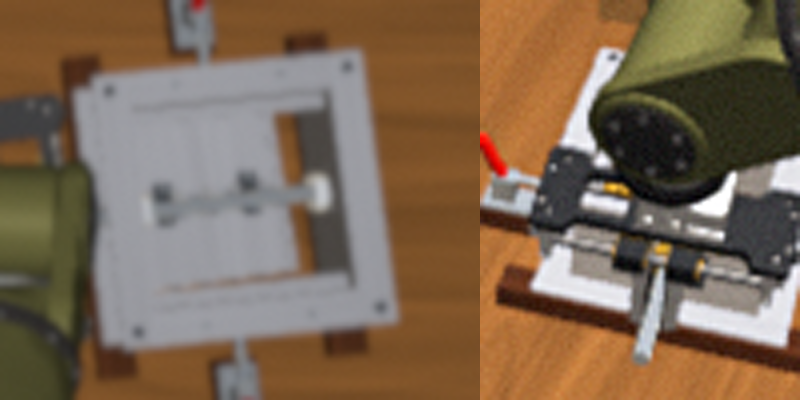

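The top crop (left) shows the shaft spanning the opening from the near bushing (150,208) to the far one (318,192). The force rises stiffly at exactly the expected depth, so the collar is seated. I'll relax the push partly and check.

Request:
{"op": "move_arm", "data": {
  "targets": [
    [0.0006,0,-0.0001,0,0,0],
    [0.0012,0,-0.0003,0,0,0],
    [0.0018,0,-0.0004,0,0,0],
    [0.0024,0,-0.0006,0,0,0],
    [0.0024,0,-0.0006,0,0,0]
  ]
}}

```text
time_s: 12.32
ee_pos: [0.4804, -0.1249, 0.0556]
eef_rot: [-3.14, 0.242, 1.695]
force: [-0.8, 16.4, -1.1]
grip_width: 0.0113
```

Request:
{"op": "move_arm", "data": {
  "targets": [
    [0,0,0,0,0,0],
    [0,0,0,0,0,0],
    [0,0,0,0,0,0],
    [0,0,0,0,0,0],
    [0,0,0,0,0,0]
  ]
}}

```text
time_s: 12.73
ee_pos: [0.4804, -0.1249, 0.0555]
eef_rot: [-3.14, 0.241, 1.695]
force: [-1.3, 17.9, 0.1]
grip_width: 0.0117
```

```bash
python3 - <<'E'
from h import *
step([0,-.1115,.07])
E
```

```text
t 12.73 p [ 0.4804 -0.1249  0.0555] F [-1.3 17.9  0.1] M [3.25 0.12 0.01] w 0.0117 
 model tip in frame [-1.000e-04 -1.116e-01  6.850e-02] dir [-0.0012 -1.     -0.0045]
 need [-0.     -0.0002 -0.0004] [-0.0037 -0.0086 -0.0014] goal [ 0.4803 -0.1249  0.0559]
```

```bash
python3 -c "
from station import ctrl
print(ctrl.hand_in())"
```

```text
the job is handed in; nothing more can be done
None
```

I took the collared shaft out of the rack and threaded it through both bushings until its collar stopped against the near one. I then handed the job in at about 12.8 s, with the shaft still gripped.

- **Droop:** after the lift the shaft hung about 0.245 rad tip-down in the fingers. I tilted the tool to level it before the insertion and raised the grip from 40 N to 58 N.
- **Collar home:** the push stayed under 2 N until the last few millimetres. It then rose to 38 N at the depth where the collar should meet the bushing, and I eased it to about 18 N of steady seating push.
- **Position:** the calculated tip is about 30 mm out of the far bushing, 0.1 mm off the axis sideways and 1.5 mm in height. The shaft is within 0.005 rad of the axis, and the fingers are holding it at 11.7 mm.
- **Pictures:** the last top picture shows the shaft crossing the opening from the near bushing into the far one. I did not see the collar face or the tip directly, because the arm and the flange hide them. Those two rest on the force and the calculated pose.
- **Other things:** the blade looked undisturbed in that last picture. The plain shaft, duct collar and wrench showed no disturbance in the earlier pictures, but I did not measure any of them again at the end.

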